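Hang the wash basket in the notch of the tank's hanger bar

ROBOT

A 6-joint arm with a two-finger parallel gripper is mounted at the origin on the work surface. World frame = base frame: x ahead of the robot, y to its left, z up, the work surface at z = 0. Lengths are in m, angles in rad, forces in N, time in s.
With the tool pointing down it reaches from about 0.35 to 0.925 m from the base axis. Payload 6.4 kg.
Tool frame: the origin (TCP) lies between the finger pads; the fingertips stand 22 mm ahead of it and the grasp point (between the pads) lies 3 mm ahead of it; z points along the fingers, y is the line along which they close (so a half turn about z gives the same grasp; the last joint's range is limited). The gripper opens to 94 mm and grips with 3 to 60 N. Pads are 16 mm wide; open, the fingers measure 119 mm over their backs; the gripper's body (75 mm by 177 mm) begins 78 mm behind the grasp point.
Start: joints at [1.075, 0.245, 1.558, -0, 1.339, -0.174], TCP at [0.206, 0.617, 0.227] pointing down, gripper open.
Joint ranges: [-3.13, 3.13], [-1.02, 2.26], [0.13, 2.54], [-0.95, 4.09], [0.21, 2.88], [-2.74, 2.74]. Speed limits (rad/s): [2.57, 2.57, 3.14, 3.14, 3.14, 3.14].

INTERFACE

Orientations are given as a unit quaternion [w, x, y, z].
In Python, from rig import readout, eyes, ticket gives the robot as it stands.
- The arm moves only by the tool jog_arm, never from a script. Its argument "rows" is a list of rows, each an object of numbers: "tx", "ty", "tz": the shift along the tool's x, y, z in m; "twist": the turn about the tool's z in degrees; "claw": the finger opening in m, from 0 to 0.094. A call has 1 to 10 rows; each row shifts and turns the commanded pose from where the row before left it, along the tool's axes as they then stand; what a row does not reach is not made up. A row lasts 1/10 s, in which the tool goes at most 50 mm and 8.59 degrees, less where a joint would pass 70% of its speed; a pose out of reach is approached as far as the arm can. A call with a gripper value outside its range is refused whole. The fingers move at their own pace and stop on an object; "squeeze" is the grip in N (left out, the last holds). Time passes only in rows, so rows that do not move let the fingers close. It gives the time, the measured TCP pose, the force, the opening and the grip force at its end, in the units of the state.
- readout.read_state(): the state, without advancing time (a new reading comes with each control period).
- eyes.camera(name): name is "side" or "top"; returns a dict with "pixels" (480x640x3 uint8, blue, green, red), "depth" (480x640 float32, m along the optical axis (not along the pixel's ray), 0 where there is no reading), "intrinsics" (3x3 intrinsics, pixels), "R" (3x3) and "t" (3): a world point X has camera coordinates R X + t. Camera axes: x right, y down, z forward; pixel columns grow to the right and rows downward; lengths in m; the calibration is good to about 2 mm. A picture is of the moment at which its call begins.
- ticket.job_done(): hands the job in; it is judged then, once.
The state is a dict: "t": time; "joint_positions": joint angles; "joint_velocities": joint speeds; "joint_torque": joint torques, N m; "eef_pos": TCP position; "eef_rot": TCP orientation; "force": force on the tool from outside, world axes, zero at the start; "torque": the same for the moment, N m; "gripper_width": finger opening in m; "finger_force": force on a finger pad.
Only numpy, scipy, OpenCV 4.12 (cv2) and the standard library are available. Lean on these libraries where they do the work, as an engineer would, in place of code of your own. Each camera call takes 0.05 s, during which the arm holds its last target. There are 200 camera calls.

TASK

Pick up the small steel parts basket and hook its bent lip over the notched hanger bar on the wash tank's rim nearest the robot, so that the basket hangs inside the tank. The lip must end up dropped fully down into the bar's notch, not riding on top of the bar; be gentle, never press or knock it hard against the tank, and leave it hanging by itself with everything else undisturbed.

Things in the scene. Friction and masses are not known exactly. Their poses are not given: they have to be found in the camera images.
- basket: Loose open steel basket, 0.15-0.3 kg, upright on the bench; box 60 (x) by 80 (y) mm, 35 high, back plate 50 high, its outer face at x=-30. Origin: centre of the underside, x from back plate to front, z up. A strap on the back plate bends out to -x into the lip; a black tab stands above it. Hangs in the tank with its x along the tank's x.
- grip (a point): Middle of the basket's black upright grip tab, at x=-30, y=0, z=98 mm in the basket's frame (axes as the basket's). Tab 12 (x) by 26 (y) mm, from z=70 to 115: pinch it from above across its 12 mm, along the basket's x. The lip point is 31 mm below and 5 mm to -x.
- lip (a point): Middle of the lip's underside: x=-35, y=0, z=67 mm in the basket's frame, axes as the basket's. The lip is 30 mm wide (y), 3 thick, then turns down in a leg to z=51. The slot between back plate and leg, open below, is 10 mm wide (x=-40 to -30). Its height above the bench is 115 mm riding on the hanger bar, 105 mm seated in the notch.
- tank: Fixed rigid open steel tank. Origin: on the bench under the middle of its near wall (nearest the robot), mid-thickness; x into the tank, y along that wall, z up. 320 mm wide (y), far wall at x=170, walls 5 thick, rim 105 high, floor 4 thick. Carries the hanger bar (see rim).
- bearing: Loose steel bearing ring, 48 mm across, 14 mm high, lying on the tank's floor towards the far wall; leave alone. Origin: centre of its underside.
- jar: Loose closed amber jar, 56 mm across, 75 mm high, on the bench beyond the tank; leave alone. Origin: centre of its underside.
- spool: Loose aluminium flanged spool, 52 mm across, 44 mm high, upright on the bench beyond the basket; leave alone. Origin: centre of its underside.
- screwbin: Loose grey plastic open bin, 120 x 100 x 50 mm, on the bench off to the robot's left; leave alone. Origin: centre of its underside.
- rim (a point): Middle of the tank's near rim, 105 mm above the tank's origin, axes as the tank's. A rigid hanger bar 226 long, 5 thick, flush with the wall, stands on the rim, top 10 mm higher. In its middle a notch 33 wide (y), 2 mm bevels, open down to the rim. The bar is clamped anew each time: notch middle anywhere from y=-45 to +45 mm, not measured; look, or feel by sliding the lip lightly along the bar.
Mind the look-alikes: they are no part of the job. Leave any purple or red look-alike of the basket alone.

How it is judged:
At the end, for the whole second after the job is handed in: The basket hangs inside the tank, released and at rest, upright within 0.15 rad, its lip over the near wall and fully down in the bar's notch: the lip's underside 102 to 108 mm above the bench, within 8 mm of the wall's middle plane and within 55 mm of the wall's middle along it (z of lip in the frame of tank between 0.102 and 0.108 m and x of lip in the frame of tank between -0.008 and 0.008 m and y of lip in the frame of tank between -0.055 and 0.055 m and x of basket in the frame of tank above 0.02 m and angle between basket's own z axis and vertical below 0.15 rad and contact force between basket and tank above 0.5 N and linear speed of basket below 0.02 m/s); the robot touches nothing.
It fails at once if the basket is pressed or knocked against the tank or its bar with more than 40 N (contact force between basket and tank above 40 N).
It fails at once if the bearing ring, jar, spool or bin is moved more than 15 mm (distance of any of bearing, jar, spool, screwbin from where it was at the start of the episode above 0.015 m).
It fails at once if the robot presses on the tank or its bar with more than 40 N (contact force between any of the fingers, the arm and tank above 40 N).
It also fails if it takes over 64 s, if anything falls off the work surface, if the arm or the gripper's body presses on something with over 40 N, if the wrist force passes 120 N, or if a joint passes its speed limit or range.

## Working session

There is one attempt and no reset: what is moved stays moved. The work goes in short steps, Python scripts to look and compute and a tool call to move; the robot and the scene stay as the last step left them, time stands still between calls to the robot, and variables do not carry over. Pictures are saved under pics/ and viewed, at most 10 in all, crops included, and the job is handed in when it is done.

Besides the shell and the picture viewer there is one more tool, called after ">>>" as name([rows], argument=value, ...), one row to a line, values as JSON. jog_arm: Moves the arm, as the interface text tells. Its arguments: {"type":"object","properties":{"rows":{"type":"array","items":{"type":"object","properties":{"tx":{"type":"number"},"ty":{"type":"number"},"tz":{"type":"number"},"twist":{"type":"number"},"claw":{"type":"number"}}}},"squeeze":{"type":"number"}},"required":["rows"]}

```bash
mkdir -p pics
cat > h.py <<'E'
import numpy as np,cv2
from rig import readout,eyes,ticket
def shot(n,tag):
    c=eyes.camera(n); np.savez(f'{tag}.npz',**c); cv2.imwrite(f'pics/{tag}.png',c['pixels']); return c
def load(tag): return dict(np.load(f'{tag}.npz'))
def ray(c,u,v):
    d=c['R'].T@np.linalg.solve(c['intrinsics'],[u,v,1.]); return -c['R'].T@c['t'],d
def onz(c,u,v,z):
    o,d=ray(c,u,v); return o+d*(z-o[2])/d[2]
def proj(c,X):
    p=c['intrinsics']@(c['R']@np.array(X)+c['t']); return p[:2]/p[2]
def cloud(c):
    v,u=np.mgrid[:480,:640]; d=c['depth']
    p=np.stack([u*d,v*d,d],-1)@np.linalg.inv(c['intrinsics']).T
    return (p-c['t'])@c['R']
E
python3 - <<'E'
from h import *
for n in('top','side'):
    c=shot(n,n+'0'); print(n,-c['R'].T@c['t'],c['R'][2],c['intrinsics'][0,0],(c['depth']>0).mean())
s=readout.read_state();print(s['t'],s['eef_pos'],s['eef_rot'])
E
```

```text
top [0.42143376 0.14926568 1.2224164 ] [ 0.15360113 -0.00439612 -0.98812315] 458.32147062140376 0.9958138020833334
side [ 0.33891993 -0.40357941  0.81420385] [ 0.25230577  0.58487803 -0.77088228] 437.6952158904674 0.9958528645833333
0.1 [0.20533326 0.61619492 0.2264765 ] [-2.66383346e-04  1.60199062e-01  9.87084358e-01 -8.12648507e-04]
```

View pics/top0.png

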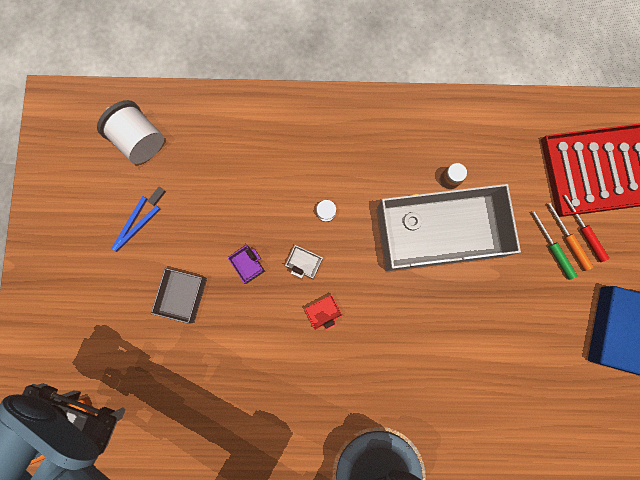

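View pics/side0.png

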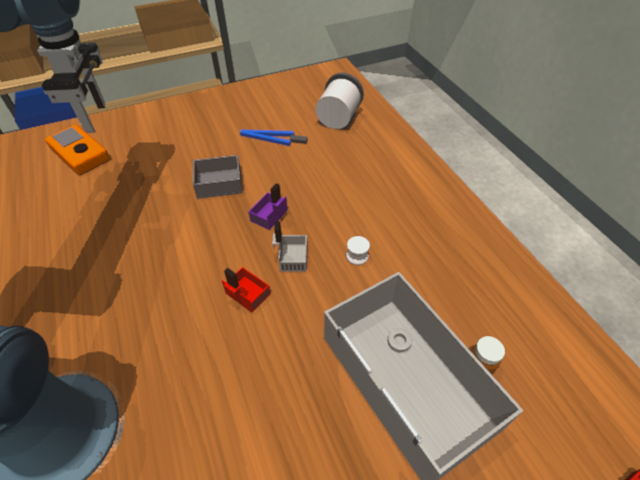

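Top view: the candidates are the steel basket (304,261), the purple look-alike (246,264) and the red look-alike (322,311). In the side view they are at (293,252), (268,208) and (246,288). I choose the steel one. The tank's near rim runs from (388,268) to (520,252) in the top view, and the side view shows a gap in the bar near (378,378).

Run:
```python
from h import *
t=load('top0');s=load('side0')
def crop(c,x,y,w,h,k): return cv2.resize(c['pixels'][y:y+h,x:x+w],None,fx=k,fy=k,interpolation=cv2.INTER_CUBIC)
a=crop(t,280,240,50,50,6);b=crop(s,260,215,60,60,5)
d=crop(s,320,310,125,165,2); 
top=np.hstack([a,b]) ; e=crop(t,380,235,150,45,4)
im=np.zeros((600,800,3),np.uint8); im[:300,:600]=top; im[300:480,:600]=e
im2=crop(s,325,315,120,150,4)
im[:600,600:]=cv2.resize(s['pixels'][325:445,345:400],(200,600*1),interpolation=cv2.INTER_CUBIC)
cv2.imwrite('pics/crop1.png',im)
# black tab masks
for n,c,(x,y,w,h) in(('top',t,(280,240,50,45)),('side',s,(268,215,45,60))):
    p=c['pixels'][y:y+h,x:x+w].max(-1); m=(p<50).astype(np.uint8)
    k,l,st,ce=cv2.connectedComponentsWithStats(m)
    for i in range(1,k):
        if st[i,4]>15: print(n,st[i]+[x,y,0,0,0],ce[i]+[x,y])
P=cloud(t)
for u,v in((297,271),(295,273),(304,258)): print(u,v,P[v,u])
P=cloud(s)
for u,v in((278,228),(278,235),(350,350),(380,385),(400,410)): print('s',u,v,P[v,u])
```

```text
side [275 222   6  20  83] [277.79518072 231.80722892]
297 271 [0.49831802 0.21124466 0.1149552 ]
295 273 [0.49650513 0.21879641 0.06753616]
304 258 [0.54091457 0.19966904 0.00431798]
s 278 228 [0.49984725 0.20040048 0.11622404]
s 278 235 [0.49766484 0.19904184 0.09579818]
s 350 350 [ 0.52275091 -0.10516543  0.09695645]
s 380 385 [ 0.53900696 -0.18457378  0.10458641]
s 400 410 [ 0.54440774 -0.23697562  0.11943633]
```

View pics/crop1.png

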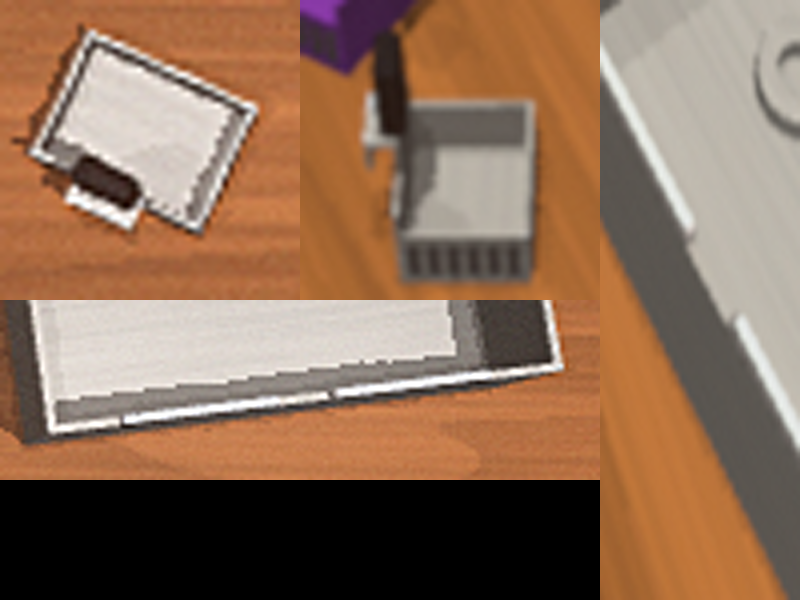

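The crop shows the grey basket: its black tab centre is at about (298,270.5) in the top view and (277.7,232) in the side view. The white lip is on the near side. The notch gap runs from about (370,372) to (383,388.5) in the side view, and in the top view it begins near (463,258.5).

```bash
cat >> h.py <<'E'
def tri(c1,p1,c2,p2):
    o1,d1=ray(c1,*p1);o2,d2=ray(c2,*p2)
    k=np.linalg.lstsq(np.stack([d1,-d2],1),o2-o1,rcond=None)[0]
    return (o1+k[0]*d1+o2+k[1]*d2)/2, np.linalg.norm(o1+k[0]*d1-o2-k[1]*d2)
E
python3 - <<'E'
from h import *
np.set_printoptions(precision=4,suppress=True)
t=load('top0');s=load('side0')
ang=lambda a,b:np.degrees(np.arctan2(b[1]-a[1],b[0]-a[0]))
A=onz(t,294.7,245.3,.035);B=onz(t,322.8,257.8,.035);C=onz(t,313.8,278.7,.05);D=onz(t,285.8,265.3,.05)
print(A,B,C,D,'yaw front',ang(B,A)-90,'back',ang(C,D)-90, 'sides',ang(D,A),ang(C,B))
print('tab top tri',tri(t,(298,270.5),s,(277.6,223)), onz(t,298,270.5,.115))
# tab cloud
for n,c in(('top',t),('side',s)):
    P=cloud(c); m=(c['pixels'].max(-1)<60)&(np.linalg.norm(P[...,:2]-[.5,.203],axis=-1)<.04)&(P[...,2]>.06)
    q=P[m]; print(n,len(q),q.mean(0),q.min(0),q.max(0))
    T=m&(P[...,2]>.11); print(cv2.minAreaRect((P[T][:,:2]*1000).astype(np.float32)))
    # tank near wall: points with z in .098-.12
    m=(P[...,2]>.098)&(P[...,2]<.125)&(abs(P[...,1]+.17)<.2)&(abs(P[...,0]-.53)<.05)
    q=P[m]; f=np.polyfit(q[:,1],q[:,0],1); print('wall x=f(y)',f,'yaw',np.degrees(-np.arctan(f[0])),len(q))
    for y in np.arange(-.02,-.36,-.01):
        r=q[abs(q[:,1]-y)<.005]; 
        if len(r): print('%.2f:%.3f'%(y,np.percentile(r[:,2],90)),end=' ')
    print()
L=onz(t,392.5,268,.105);R=onz(t,520.5,252.5,.105); print('corners',L,R,'mid',(L+R)/2,'yaw',ang(R,L)-90)
print('notch side',onz(s,370.3,372,.115),onz(s,382.7,388.6,.115),'top',onz(t,463,258.5,.115),'barend',onz(t,410,265,.115))
print('Rmat eef',readout.read_state()['eef_rot'])
E
```

```text
[0.5707 0.2234 0.035 ] [0.5392 0.1496 0.035 ] [0.4839 0.1716 0.05  ] [0.5169 0.2439 0.05  ] yaw front -23.095523019222014 back -24.521561385870655 sides -20.822655479226075 -21.71688072677593
tab top tri (array([0.5006, 0.2081, 0.1235]), np.float64(0.003318336265739526)) [0.4996 0.2089 0.115 ]
top 29 [0.5005 0.2108 0.1118] [0.4924 0.1992 0.0902] [0.5106 0.2236 0.118 ]
((501.428466796875, 211.20579528808594), (25.701560974121094, 10.942299842834473), 61.40195083618164)
wall x=f(y) [-0.083   0.5253] yaw 4.74593141902122 408
-0.02:0.108 -0.03:0.108 -0.04:0.107 -0.05:0.106 -0.06:0.115 -0.07:0.117 -0.08:0.117 -0.09:0.119 -0.10:0.118 -0.11:0.117 -0.12:0.117 -0.13:0.117 -0.14:0.116 -0.15:0.118 -0.16:0.116 -0.17:0.107 -0.18:0.107 -0.19:0.114 -0.20:0.117 -0.21:0.115 -0.22:0.116 -0.23:0.117 -0.24:0.115 -0.25:0.115 -0.26:0.117 -0.27:0.118 -0.28:0.118 -0.29:0.117 -0.30:0.107 -0.31:0.107 -0.32:0.106 -0.33:0.107 -0.34:0.103 
side 103 [0.4986 0.2024 0.1036] [0.4918 0.1961 0.0741] [0.5064 0.2203 0.1206]
((500.2550048828125, 208.1997528076172), (24.657936096191406, 8.901071548461914), 69.2480697631836)
wall x=f(y) [-0.0874  0.5233] yaw 4.996956774477423 1342
-0.02:0.108 -0.03:0.108 -0.04:0.108 -0.05:0.108 -0.06:0.110 -0.07:0.118 -0.08:0.118 -0.09:0.118 -0.10:0.119 -0.11:0.119 -0.12:0.118 -0.13:0.117 -0.14:0.118 -0.15:0.118 -0.16:0.117 -0.17:0.108 -0.18:0.108 -0.19:0.117 -0.20:0.117 -0.21:0.118 -0.22:0.117 -0.23:0.118 -0.24:0.118 -0.25:0.118 -0.26:0.117 -0.27:0.118 -0.28:0.118 -0.29:0.117 -0.30:0.108 -0.31:0.108 -0.32:0.109 -0.33:0.108 -0.34:0.107 
corners [ 0.5102 -0.021   0.105 ] [ 0.5535 -0.3361  0.105 ] mid [ 0.5318 -0.1785  0.105 ] yaw 7.825594583987964
notch side [ 0.5318 -0.1618  0.115 ] [ 0.5372 -0.1948  0.115 ] top [ 0.5353 -0.191   0.115 ] barend [ 0.5173 -0.0619  0.115 ]
Rmat eef [-0.0003  0.1602  0.9871 -0.0008]
```

The corner fit gives tank yaw ≈ +7.8°, with the notch middle near (0.534,-0.178). The basket yaw is ≈ -23° and the tab is at (0.500,0.208), so I'm moving above it.

>>> jog_arm([
  {"tx": -0.037,"ty": -0.0265,"claw": 0.05},
  {"tx": -0.037,"ty": -0.0265},
  {"tx": -0.037,"ty": -0.0265},
  {"tx": -0.037,"ty": -0.0265},
  {"tx": -0.037,"ty": -0.0265},
  {"tx": -0.037,"ty": -0.0265},
  {"tx": -0.037,"ty": -0.0265},
  {"tx": -0.037,"ty": -0.0265},
  {"tx": -0.037,"ty": -0.0265},
  {"tx": -0.037,"ty": -0.0265},
])

```text
schema error: expected keys tx, ty, tz, twist, claw
```

>>> jog_arm([
  {"tx": -0.0195,"ty": -0.0145},
  {"tx": -0.0195,"ty": -0.0145},
  {"twist": 8.5},
  {"twist": 8.5},
  {"twist": 8.5},
  {"twist": 8.5},
  {"twist": 8.5},
  {"twist": 8.5},
  {"twist": 8.5},
  {"twist": 8.5},
])

```text
schema error: expected keys tx, ty, tz, twist, claw
```

>>> jog_arm([
  {"twist": 8.5},
  {"twist": 8.5},
  {"twist": 8.5},
  {"twist": 1},
  {"claw": 0.05},
  {"claw": 0.05},
])

```text
schema error: expected keys tx, ty, tz, twist, claw
```

Run:
```python
from h import *
from scipy.spatial.transform import Rotation as R
s=readout.read_state();q=s['eef_rot'];M=R.from_quat([q[1],q[2],q[3],q[0]]).as_matrix();print(s['eef_pos'],M.round(3),s['gripper_width'],s['t'],s['joint_positions'])
print('yaw y',np.degrees(np.arctan2(M[1,1],M[0,1])))
print('err tool',M.T@(np.array([.500,.208,.105])-s['eef_pos']))
a=shot('side','side1')['pixels'];b=shot('top','top1')['pixels']
cv2.imwrite('pics/crop2.png',np.hstack([cv2.resize(a[130:290,210:350],(400,457)),cv2.resize(b[200:320,240:345],(400,457))]))
```

```text
[0.20533326 0.61619492 0.2264765 ] [[-0.949  0.316 -0.001]
 [ 0.316  0.949 -0.002]
 [ 0.    -0.002 -1.   ]] 0.09409524982798168 0.1 [ 1.07491047e+00  2.45739856e-01  1.55885829e+00 -3.20452608e-05
  1.33870461e+00 -1.74093713e-01]
yaw y 71.56310471334545
err tool [-0.40867034 -0.29384635  0.12186467]
```

View pics/crop2.png

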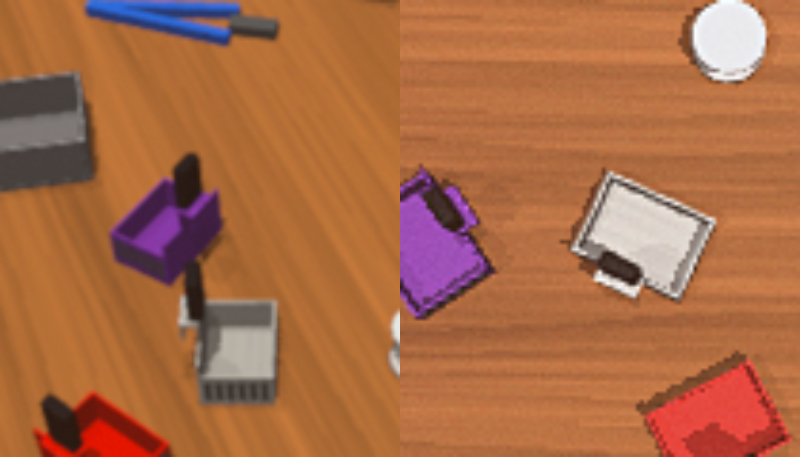

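The schema needs every key in every row, so all three calls were refused. The arm has not moved and the scene is unchanged.

>>> jog_arm([
  {"tx": -0.037,"ty": -0.0265,"tz": 0,"twist": 0,"claw": 0.05},
  {"tx": -0.037,"ty": -0.0265,"tz": 0,"twist": 0,"claw": 0.05},
  {"tx": -0.037,"ty": -0.0265,"tz": 0,"twist": 0,"claw": 0.05},
  {"tx": -0.037,"ty": -0.0265,"tz": 0,"twist": 0,"claw": 0.05},
  {"tx": -0.037,"ty": -0.0265,"tz": 0,"twist": 0,"claw": 0.05},
  {"tx": -0.037,"ty": -0.0265,"tz": 0,"twist": 0,"claw": 0.05},
  {"tx": -0.037,"ty": -0.0265,"tz": 0,"twist": 0,"claw": 0.05},
  {"tx": -0.037,"ty": -0.0265,"tz": 0,"twist": 0,"claw": 0.05},
  {"tx": -0.037,"ty": -0.0265,"tz": 0,"twist": 0,"claw": 0.05},
  {"tx": -0.037,"ty": -0.0265,"tz": 0,"twist": 0,"claw": 0.05},
])

```text
t: 1.2
eef_pos: [0.4735, 0.2466, 0.2275]
eef_rot: [0.0, 0.16, 0.987, 0.0]
force: [0.7, -0.2, 0.5]
gripper_width: 0.0499
finger_force: 0.0
```

>>> jog_arm([
  {"tx": -0.0195,"ty": -0.0145,"tz": 0,"twist": 0,"claw": 0.05},
  {"tx": -0.0195,"ty": -0.0145,"tz": 0,"twist": 0,"claw": 0.05},
  {"tx": 0,"ty": 0,"tz": 0,"twist": 8.5,"claw": 0.05},
  {"tx": 0,"ty": 0,"tz": 0,"twist": 8.5,"claw": 0.05},
  {"tx": 0,"ty": 0,"tz": 0,"twist": 8.5,"claw": 0.05},
  {"tx": 0,"ty": 0,"tz": 0,"twist": 8.5,"claw": 0.05},
  {"tx": 0,"ty": 0,"tz": 0,"twist": 8.5,"claw": 0.05},
  {"tx": 0,"ty": 0,"tz": 0,"twist": 8.5,"claw": 0.05},
  {"tx": 0,"ty": 0,"tz": 0,"twist": 8.5,"claw": 0.05},
  {"tx": 0,"ty": 0,"tz": 0,"twist": 8.5,"claw": 0.05},
])

```text
t: 2.2
eef_pos: [0.5004, 0.2084, 0.2273]
eef_rot: [-0.0, 0.687, 0.727, -0.0]
force: [0.5, 0.0, -0.2]
gripper_width: 0.0499
finger_force: 0.0
```

>>> jog_arm([
  {"tx": 0,"ty": 0,"tz": 0,"twist": 8.5,"claw": 0.05},
  {"tx": 0,"ty": 0,"tz": 0,"twist": 8.5,"claw": 0.05},
  {"tx": 0,"ty": 0,"tz": 0,"twist": 8.5,"claw": 0.05},
  {"tx": 0,"ty": 0,"tz": 0.03,"twist": 1,"claw": 0.05},
  {"tx": 0,"ty": 0,"tz": 0.02,"twist": 0,"claw": 0.05},
  {"tx": 0,"ty": 0,"tz": 0,"twist": 0,"claw": 0.05},
  {"tx": 0,"ty": 0,"tz": 0,"twist": 0,"claw": 0.05},
])

```text
t: 2.9
eef_pos: [0.5006, 0.2084, 0.1776]
eef_rot: [-0.0, 0.834, 0.552, -0.0]
force: [1.1, -0.8, 0.1]
gripper_width: 0.0499
finger_force: 0.0
```

```bash
cat >> h.py <<'E'
from scipy.spatial.transform import Rotation as Ro
def st():
    s=readout.read_state();q=s['eef_rot'];M=Ro.from_quat([q[1],q[2],q[3],q[0]]).as_matrix()
    print('t',s['t'],'p',np.round(s['eef_pos'],4),'yawy',np.degrees(np.arctan2(M[1,1],M[0,1])).round(2),'w',s['gripper_width'],'F',np.round(s['force'],2)); return s,M
E
python3 - <<'E'
from h import *
s,M=st()
print('err tool',M.T@(np.array([.500,.208,.105])-s['eef_pos']))
a=shot('side','side1')['pixels'];b=shot('top','top1')['pixels']
cv2.imwrite('pics/crop3.png',np.hstack([cv2.resize(a[130:290,210:350],(400,457)),cv2.resize(b[200:320,240:345],(400,457))]))
E
```

```text
t 2.9 p [0.5006 0.2084 0.1776] yawy -22.94 w 0.049883737394057256 F [ 1.1  -0.77  0.13]
err tool [-0.00055793 -0.00036021  0.07263139]
```

View pics/crop3.png

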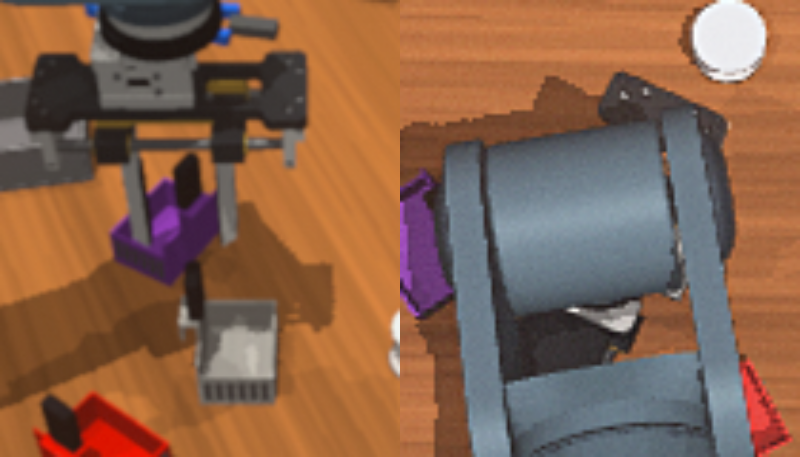

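The side crop shows the fingers (tips at crop (140,242) and (228,242)) straddling the tab at (193,285) below. I'll descend and grip.

>>> jog_arm([
  {"tx": 0,"ty": 0,"tz": 0.02,"twist": 0,"claw": 0.05},
  {"tx": 0,"ty": 0,"tz": 0.02,"twist": 0,"claw": 0.05},
  {"tx": 0,"ty": 0,"tz": 0.02,"twist": 0,"claw": 0.05},
  {"tx": 0,"ty": 0,"tz": 0.0125,"twist": 0,"claw": 0.05},
  {"tx": 0,"ty": 0,"tz": 0,"twist": 0,"claw": 0.05},
  {"tx": 0,"ty": 0,"tz": 0,"twist": 0,"claw": 0.035},
  {"tx": 0,"ty": 0,"tz": 0,"twist": 0,"claw": 0.025},
  {"tx": 0,"ty": 0,"tz": 0,"twist": 0,"claw": 0.018},
  {"tx": 0,"ty": 0,"tz": 0,"twist": 0,"claw": 0.014},
  {"tx": 0,"ty": 0,"tz": 0,"twist": 0,"claw": 0.006},
], squeeze=25)

```text
t: 4.0
eef_pos: [0.5008, 0.2084, 0.1053]
eef_rot: [0.0, 0.834, 0.552, 0.0]
force: [0.1, 0.5, 0.9]
gripper_width: 0.0136
finger_force: 0.0
```

>>> jog_arm([
  {"tx": 0,"ty": 0,"tz": 0,"twist": 0,"claw": 0.0},
  {"tx": 0,"ty": 0,"tz": 0,"twist": 0,"claw": 0.0},
  {"tx": 0,"ty": 0,"tz": 0,"twist": 0,"claw": 0.0},
  {"tx": 0,"ty": 0,"tz": 0,"twist": 0,"claw": 0.0},
])

```text
t: 4.4
eef_pos: [0.5009, 0.2084, 0.1053]
eef_rot: [0.0, 0.834, 0.552, 0.0]
force: [-0.5, -0.9, 2.8]
gripper_width: 0.0116
finger_force: 25.0
```

Gripped: width is 11.6 mm at 25 N. Next I lift and carry.

>>> jog_arm([
  {"tx": 0,"ty": 0,"tz": -0.01,"twist": 0,"claw": 0},
  {"tx": 0,"ty": 0,"tz": -0.02,"twist": 0,"claw": 0},
  {"tx": 0,"ty": 0,"tz": -0.03,"twist": 0,"claw": 0},
  {"tx": 0,"ty": 0,"tz": -0.03,"twist": 0,"claw": 0},
  {"tx": 0,"ty": 0,"tz": -0.03,"twist": 0,"claw": 0},
  {"tx": 0,"ty": 0,"tz": -0.03,"twist": 0,"claw": 0},
  {"tx": 0,"ty": 0,"tz": -0.01,"twist": 0,"claw": 0},
  {"tx": 0,"ty": 0,"tz": 0,"twist": 0,"claw": 0},
  {"tx": 0,"ty": 0,"tz": 0,"twist": 0,"claw": 0},
])

```text
t: 5.3
eef_pos: [0.4997, 0.2082, 0.2632]
eef_rot: [-0.001, 0.834, 0.552, -0.001]
force: [-0.3, 0.0, -2.2]
gripper_width: 0.0122
finger_force: 25.0
```

>>> jog_arm([
  {"tx": -0.015,"ty": 0.008,"tz": 0,"twist": 0,"claw": 0},
  {"tx": -0.03,"ty": 0.016,"tz": 0,"twist": -3,"claw": 0},
  {"tx": -0.03,"ty": 0.016,"tz": 0,"twist": -4,"claw": 0},
  {"tx": -0.03,"ty": 0.014,"tz": 0,"twist": -4,"claw": 0},
  {"tx": -0.03,"ty": 0.012,"tz": 0,"twist": -4,"claw": 0},
  {"tx": -0.03,"ty": 0.01,"tz": 0,"twist": -4,"claw": 0},
  {"tx": -0.03,"ty": 0.008,"tz": 0,"twist": -4,"claw": 0},
  {"tx": -0.03,"ty": 0.006,"tz": 0,"twist": -4,"claw": 0},
  {"tx": -0.03,"ty": 0.004,"tz": 0,"twist": -4,"claw": 0},
  {"tx": -0.015,"ty": 0,"tz": 0,"twist": 0,"claw": 0},
])

```text
t: 6.3
eef_pos: [0.5459, -0.0784, 0.2624]
eef_rot: [-0.002, 0.656, 0.754, -0.001]
force: [0.1, 1.0, -2.9]
gripper_width: 0.0115
finger_force: 25.0
```

Run:
```python
from h import *
np.set_printoptions(precision=4,suppress=True)
s,M=st(); print(s['gripper_width'],s['finger_force'],s['joint_positions'])
t=load('top0');sd=load('side0')
# bar top: bright white pixels along the near rim; subpixel centre of bright run along each image column(top)/row(side)
for n,c in(('top',t),('side',sd)):
    P=cloud(c); g=c['pixels'].min(-1)
    m=(g>185)&(P[...,2]>.105)&(P[...,2]<.13)&(abs(P[...,0]-(.5318-.1376*(P[...,1]+.1785)))<.012)&(P[...,1]>-.34)&(P[...,1]<-.02)
    v,u=np.nonzero(m)
    W=np.array([onz(c,a,b,.115) for a,b in zip(u,v)])
    zz=P[m][:,2]; b=zz>.1125
    f=np.polyfit(W[b,1],W[b,0],1); print(n,len(u),'bar line',f,'x at -.178',np.polyval(f,-.178),'yaw',np.degrees(-np.arctan(f[0])),'rms',np.std(W[b,0]-np.polyval(f,W[b,1])))
    ys=np.sort(W[b,1]); d=np.diff(ys); i=np.argsort(-d)[:3]; print('ends',ys[0],ys[-1],'gaps',[(ys[j],ys[j+1]) for j in i])
```

```text
t 6.3 p [ 0.5459 -0.0784  0.2624] yawy 7.94 w 0.01149614078709994 F [ 0.08  1.03 -2.86]
0.01149614078709994 24.988599121570587 [-0.348  -0.0119  1.7735 -0.0004  1.3842 -0.4865]
top 193 bar line [-0.1405  0.51  ] x at -.178 0.5349975790514891 yaw 7.997885245165216 rms 0.0013405606358471622
ends -0.2865302579999969 -0.06431803044239615 gaps [(np.float64(-0.1934459308948433), np.float64(-0.1568783415407306)), (np.float64(-0.14460179557617975), np.float64(-0.13979757221633404)), (np.float64(-0.2007490327558626), np.float64(-0.19595547772052024))]
side 397 bar line [-0.1432  0.51  ] x at -.178 0.5354879350971495 yaw 8.151138228039029 rms 0.001652235337084601
ends -0.2880972821241303 -0.07349349938967886 gaps [(np.float64(-0.1941408104805443), np.float64(-0.158484685916256)), (np.float64(-0.2862698044235995), np.float64(-0.2782690720166848)), (np.float64(-0.08024831501084961), np.float64(-0.0791832530720093))]
```

The basket yaw now matches the bar. The notch middle is at about (0.535,-0.176), so the TCP goal is about (0.540,-0.175).

>>> jog_arm([
  {"tx": -0.015,"ty": -0.003,"tz": 0,"twist": 0,"claw": 0},
  {"tx": -0.025,"ty": -0.005,"tz": 0,"twist": 0,"claw": 0},
  {"tx": -0.025,"ty": -0.005,"tz": 0,"twist": 0,"claw": 0},
  {"tx": -0.02,"ty": -0.004,"tz": 0,"twist": 0,"claw": 0},
  {"tx": -0.01,"ty": -0.002,"tz": 0.01,"twist": 0,"claw": 0},
  {"tx": 0,"ty": 0,"tz": 0.01,"twist": 0,"claw": 0},
  {"tx": 0,"ty": 0,"tz": 0.01,"twist": 0,"claw": 0},
  {"tx": 0,"ty": 0,"tz": 0,"twist": 0,"claw": 0},
  {"tx": 0,"ty": 0,"tz": 0,"twist": 0,"claw": 0},
])

```text
t: 7.2
eef_pos: [0.541, -0.1724, 0.2343]
eef_rot: [-0.001, 0.655, 0.755, -0.0]
force: [0.5, 0.4, -1.7]
gripper_width: 0.0119
finger_force: 25.0
```

Run:
```python
from h import *
s,M=st(); print(s['eef_rot'])
a=shot('side','side2')['pixels'];b=shot('top','top2')['pixels']
cv2.imwrite('pics/crop4.png',np.hstack([cv2.resize(a[290:440,320:420],(400,600),interpolation=cv2.INTER_CUBIC),cv2.resize(b[180:300,410:490],(400,600),interpolation=cv2.INTER_CUBIC)]))
```

```text
t 7.2 p [ 0.541  -0.1724  0.2343] yawy 8.12 w 0.011887383712337486 F [ 0.48  0.36 -1.68]
[-6.29607280e-04  6.55242048e-01  7.55418731e-01 -5.41389349e-05]
```

View pics/crop4.png

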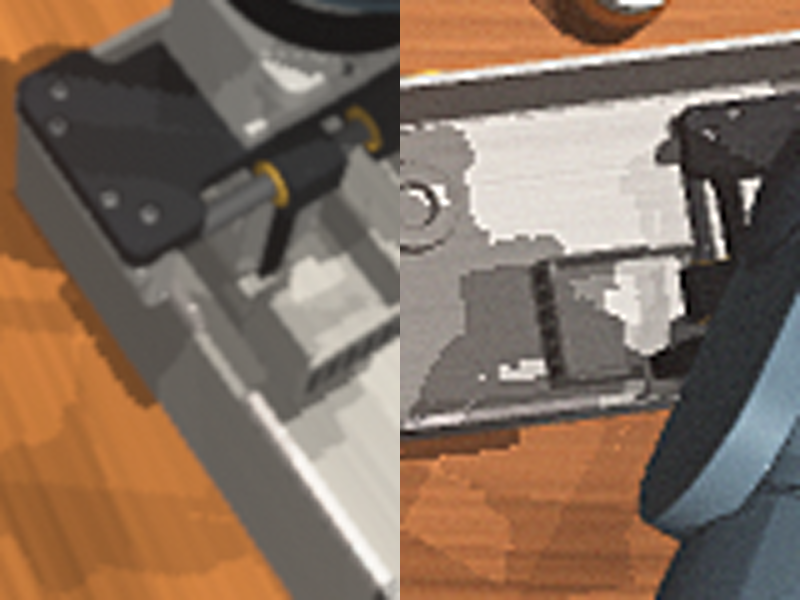

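The gripper hides the lip in both views. The basket corners are visible: the +y edge at top (440,232.4) and (441.4,257), and the bottom back -y corner near side (396,392). I'll compare these with prediction.

Run:
```python
from h import *
np.set_printoptions(precision=4,suppress=True)
t=load('top2');sd=load('side2')
a=np.radians(8.1);X=np.array([np.cos(a),np.sin(a),0]);Y=np.array([-np.sin(a),np.cos(a),0]);p=np.array([.541,-.1724,.2343])
pt=lambda x,y,z:p+X*(x+.030)+Y*y+[0,0,z-.105]
for n,q in(('FL top',(.03,.04,.035)),('BL top',(-.03,.04,.05)),('FL bot',(.03,.04,0)),('BL bot',(-.03,.04,0)),('tabtop',(-.03,0,.115))): print(n,proj(t,pt(*q)))
for n,q in(('BR bot',(-.03,-.04,0)),('BR top',(-.03,-.04,.05)),('FR bot',(.03,-.04,0)),('FR top',(.03,-.04,.035)),('lip -y',(-.041,-.015,.067))): print(n,proj(sd,pt(*q)))
# depth-based: basket points in top view
P=cloud(t);Q=(P-pt(0,0,0))@np.stack([X,Y,[0,0,1]],1)
m=(abs(Q[...,0])<.06)&(Q[...,1]>0)&(Q[...,1]<.06)&(Q[...,2]>.025)&(Q[...,2]<.06)
q=Q[m];print('top basket-frame max y',np.percentile(q[:,1],[90,95,98]),'x',np.percentile(q[:,0],[2,98]),'z',np.percentile(q[:,2],[50,95]))
P=cloud(sd);Q=(P-pt(0,0,0))@np.stack([X,Y,[0,0,1]],1)
m=(abs(Q[...,0])<.06)&(Q[...,1]<-.02)&(Q[...,1]>-.06)&(Q[...,2]>.0)&(Q[...,2]<.06)
q=Q[m];print('side',len(q),'y',np.percentile(q[:,1],[2,5,10]),'x',np.percentile(q[:,0],[2,98]))
for zlo in(.0,.02): 
  r=q[(q[:,2]>zlo)&(q[:,2]<zlo+.02)&(q[:,1]<-.03)]; print(zlo,np.percentile(r[:,1],[5,50]),np.percentile(r[:,0],[2,98]))
```

```text
FL top [440.2192 230.662 ]
BL top [446.1578 255.3083]
FL bot [436.5334 232.9405]
BL bot [440.5818 257.4822]
tabtop [472.5482 249.8585]
BR bot [394.1234 392.6157]
BR top [398.3593 380.1219]
FR bot [423.4813 373.4973]
FR top [427.4658 364.4009]
lip -y [383.6005 365.4734]
top basket-frame max y [0.0429 0.0431 0.0434] x [-0.0423  0.0298] z [0.0348 0.0525]
side 570 y [-0.0382 -0.038  -0.0379] x [-0.0306  0.0287]
0.0 [-0.0382 -0.0375] [-0.0305  0.0282]
0.02 [-0.0382 -0.0373] [-0.0304  0.0292]
```

The basket sits about +2.3 mm along the wall in the grip. I'll correct by about -5 mm along and -1 mm across, then lower with a lighter squeeze.

>>> jog_arm([
  {"tx": -0.005,"ty": -0.001,"tz": 0.005,"twist": 0,"claw": 0},
  {"tx": 0,"ty": 0,"tz": 0.012,"twist": 0,"claw": 0},
  {"tx": 0,"ty": 0,"tz": 0.015,"twist": 0,"claw": 0},
  {"tx": 0,"ty": 0,"tz": 0.012,"twist": 0,"claw": 0},
  {"tx": 0,"ty": 0,"tz": 0.006,"twist": 0,"claw": 0},
  {"tx": 0,"ty": 0,"tz": 0,"twist": 0,"claw": 0},
  {"tx": 0,"ty": 0,"tz": 0,"twist": 0,"claw": 0},
  {"tx": 0,"ty": 0,"tz": 0,"twist": 0,"claw": 0},
], squeeze=12)

```text
t: 8.1
eef_pos: [0.5413, -0.1787, 0.1857]
eef_rot: [0.001, 0.656, 0.755, 0.0]
force: [0.2, -1.3, -2.2]
gripper_width: 0.0119
finger_force: 12.0
```

>>> jog_arm([
  {"tx": 0,"ty": 0,"tz": 0.003,"twist": 0,"claw": 0},
  {"tx": 0,"ty": 0,"tz": 0.003,"twist": 0,"claw": 0},
  {"tx": 0,"ty": 0,"tz": 0.003,"twist": 0,"claw": 0},
  {"tx": 0,"ty": 0,"tz": 0.003,"twist": 0,"claw": 0},
  {"tx": 0,"ty": 0,"tz": 0.003,"twist": 0,"claw": 0},
  {"tx": 0,"ty": 0,"tz": 0.002,"twist": 0,"claw": 0},
  {"tx": 0,"ty": 0,"tz": 0,"twist": 0,"claw": 0},
])

```text
t: 8.8
eef_pos: [0.5407, -0.1784, 0.1675]
eef_rot: [-0.0, 0.656, 0.755, -0.0]
force: [0.0, 0.4, -2.0]
gripper_width: 0.012
finger_force: 12.0
```

Run:
```python
from h import *
s,M=st(); print(s['finger_force'])
a=shot('side','side3')['pixels'];b=shot('top','top3')['pixels']
cv2.imwrite('pics/crop5.png',np.hstack([cv2.resize(a[310:460,330:430],(400,600),interpolation=cv2.INTER_CUBIC),cv2.resize(b[180:300,410:490],(400,600),interpolation=cv2.INTER_CUBIC)]))
```

```text
t 8.8 p [ 0.5407 -0.1784  0.1675] yawy 8.06 w 0.012012666527793873 F [ 0.    0.36 -1.97]
11.992138624191284
```

View pics/crop5.png

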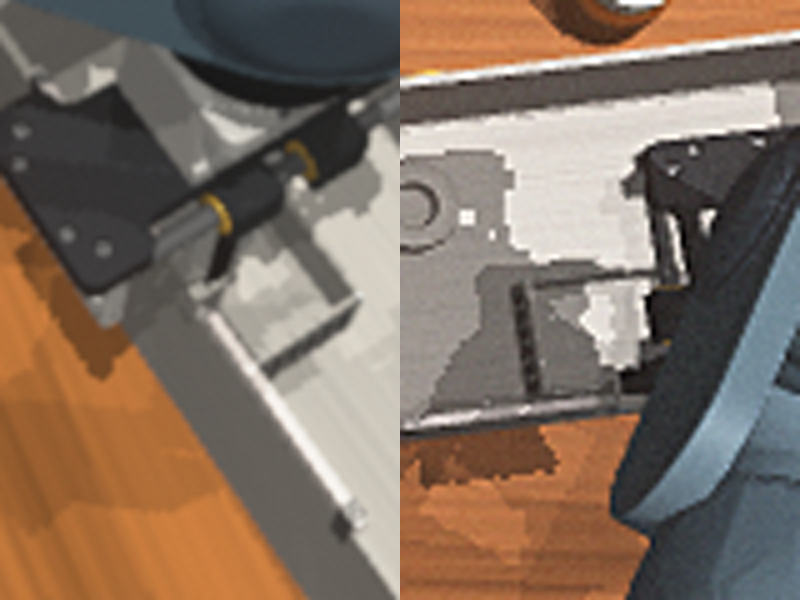

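The basket is inside the tank with its back plate next to the wall. The lip's -y end is just above the bar's notch end, near side (381,385). One numeric check before the final drop.

Run:
```python
from h import *
np.set_printoptions(precision=4,suppress=True)
t=load('top3');sd=load('side3')
a=np.radians(8.06);X=np.array([np.cos(a),np.sin(a),0]);Y=np.array([-np.sin(a),np.cos(a),0]);p=np.array([.5407,-.1784,.1675])
o=p+X*.03-[0,0,.105];B=np.stack([X,Y,[0,0,1]],1)
Q=(cloud(t)-o)@B
m=(abs(Q[...,0])<.032)&(Q[...,1]>0)&(Q[...,1]<.06)&(Q[...,2]>.028)&(Q[...,2]<.04)
print('top y',np.percentile(Q[m][:,1],[90,98]),'xmax',np.percentile(Q[m][:,0],98))
Q=(cloud(sd)-o)@B
m=(abs(Q[...,0])<.025)&(Q[...,1]<-.02)&(Q[...,1]>-.06)&(Q[...,2]>.01)&(Q[...,2]<.04)
print('side y',np.percentile(Q[m][:,1],[2,10]),m.sum())
m=(Q[...,2]>.066)&(Q[...,2]<.076)&(abs(Q[...,1])<.03)&(Q[...,0]<-.02)&(Q[...,0]>-.05)
print('lip pts',m.sum(),Q[m][:,1].min() if m.any() else '',Q[m][:,0].min(),Q[m][:,2].mean())
print('lip est rel notch', (o-X*.035-np.array([.5349,-.1758,o[2]]))@B)
```

```text
top y [0.0435 0.0437] xmax 0.029240606564965858
side y [-0.0383 -0.0381] 144
lip pts 68 -0.012996236365502059 -0.04310828590847417 0.07093816034495236
lip est rel notch [ 0.0004 -0.0034  0.    ]
```

>>> jog_arm([
  {"tx": 0.001,"ty": 0,"tz": 0.002,"twist": 0,"claw": 0},
  {"tx": 0,"ty": 0,"tz": 0.002,"twist": 0,"claw": 0},
  {"tx": 0,"ty": 0,"tz": 0.002,"twist": 0,"claw": 0},
  {"tx": 0,"ty": 0,"tz": 0.002,"twist": 0,"claw": 0},
  {"tx": 0,"ty": 0,"tz": 0.001,"twist": 0,"claw": 0},
  {"tx": 0,"ty": 0,"tz": 0.001,"twist": 0,"claw": 0},
  {"tx": 0,"ty": 0,"tz": 0.001,"twist": 0,"claw": 0},
  {"tx": 0,"ty": 0,"tz": 0.001,"twist": 0,"claw": 0},
  {"tx": 0,"ty": 0,"tz": 0,"twist": 0,"claw": 0},
], squeeze=8)

```text
t: 9.8
eef_pos: [0.5407, -0.1774, 0.1558]
eef_rot: [-0.0, 0.656, 0.755, -0.0]
force: [-0.7, -0.2, -2.0]
gripper_width: 0.0123
finger_force: 8.0
```

>>> jog_arm([
  {"tx": 0,"ty": 0,"tz": 0.001,"twist": 0,"claw": 0},
  {"tx": 0,"ty": 0,"tz": 0.001,"twist": 0,"claw": 0},
  {"tx": 0,"ty": 0,"tz": 0.001,"twist": 0,"claw": 0},
  {"tx": 0,"ty": 0,"tz": 0.001,"twist": 0,"claw": 0},
  {"tx": 0,"ty": 0,"tz": 0,"twist": 0,"claw": 0},
  {"tx": 0,"ty": 0,"tz": 0,"twist": 0,"claw": 0},
])

```text
t: 10.4
eef_pos: [0.5407, -0.1775, 0.1519]
eef_rot: [-0.0, 0.656, 0.755, -0.0]
force: [0.1, -0.5, -1.8]
gripper_width: 0.0121
finger_force: 8.0
```

The lip is at about 114 mm with no contact force, so it is entering the notch.

>>> jog_arm([
  {"tx": 0,"ty": 0,"tz": 0.001,"twist": 0,"claw": 0},
  {"tx": 0,"ty": 0,"tz": 0.001,"twist": 0,"claw": 0},
  {"tx": 0,"ty": 0,"tz": 0.001,"twist": 0,"claw": 0},
  {"tx": 0,"ty": 0,"tz": 0,"twist": 0,"claw": 0},
  {"tx": 0,"ty": 0,"tz": 0,"twist": 0,"claw": 0},
])

```text
t: 10.9
eef_pos: [0.5407, -0.1775, 0.1489]
eef_rot: [-0.0, 0.656, 0.755, -0.0]
force: [0.1, 0.0, -1.8]
gripper_width: 0.0119
finger_force: 8.0
```

>>> jog_arm([
  {"tx": 0,"ty": 0,"tz": 0.001,"twist": 0,"claw": 0},
  {"tx": 0,"ty": 0,"tz": 0.001,"twist": 0,"claw": 0},
  {"tx": 0,"ty": 0,"tz": 0,"twist": 0,"claw": 0},
  {"tx": 0,"ty": 0,"tz": 0,"twist": 0,"claw": 0},
])

```text
t: 11.3
eef_pos: [0.5407, -0.1775, 0.1469]
eef_rot: [-0.0, 0.656, 0.755, -0.0]
force: [0.1, -0.3, -2.5]
gripper_width: 0.012
finger_force: 8.0
```

>>> jog_arm([
  {"tx": 0,"ty": 0,"tz": 0.001,"twist": 0,"claw": 0},
  {"tx": 0,"ty": 0,"tz": 0.001,"twist": 0,"claw": 0},
  {"tx": 0,"ty": 0,"tz": 0.001,"twist": 0,"claw": 0},
  {"tx": 0,"ty": 0,"tz": 0,"twist": 0,"claw": 0},
  {"tx": 0,"ty": 0,"tz": 0,"twist": 0,"claw": 0},
])

```text
t: 11.8
eef_pos: [0.5407, -0.1775, 0.1439]
eef_rot: [-0.0, 0.656, 0.755, -0.0]
force: [0.3, -0.5, -2.4]
gripper_width: 0.0121
finger_force: 8.0
```

>>> jog_arm([
  {"tx": 0,"ty": 0,"tz": 0.0005,"twist": 0,"claw": 0},
  {"tx": 0,"ty": 0,"tz": 0.0005,"twist": 0,"claw": 0},
  {"tx": 0,"ty": 0,"tz": 0,"twist": 0,"claw": 0},
  {"tx": 0,"ty": 0,"tz": 0,"twist": 0,"claw": 0},
])

```text
t: 12.2
eef_pos: [0.5408, -0.1775, 0.1433]
eef_rot: [0.0, 0.656, 0.755, 0.0]
force: [0.3, 0.3, 0.6]
gripper_width: 0.0122
finger_force: 8.0
```

The force stepped up at lip height ≈ 105 mm, which means it is seated. I'll open gently and retreat straight up.

>>> jog_arm([
  {"tx": 0,"ty": 0,"tz": 0,"twist": 0,"claw": 0.013},
  {"tx": 0,"ty": 0,"tz": 0,"twist": 0,"claw": 0.015},
  {"tx": 0,"ty": 0,"tz": 0,"twist": 0,"claw": 0.02},
  {"tx": 0,"ty": 0,"tz": 0,"twist": 0,"claw": 0.028},
  {"tx": 0,"ty": 0,"tz": 0,"twist": 0,"claw": 0.032},
  {"tx": 0,"ty": 0,"tz": 0,"twist": 0,"claw": 0.032},
  {"tx": 0,"ty": 0,"tz": 0,"twist": 0,"claw": 0.032},
], squeeze=3)

```text
t: 12.9
eef_pos: [0.5408, -0.1775, 0.143]
eef_rot: [0.0, 0.656, 0.755, 0.0]
force: [1.0, 0.1, 0.5]
gripper_width: 0.0319
finger_force: 0.0
```

>>> jog_arm([
  {"tx": 0,"ty": 0,"tz": -0.004,"twist": 0,"claw": 0.032},
  {"tx": 0,"ty": 0,"tz": -0.008,"twist": 0,"claw": 0.032},
  {"tx": 0,"ty": 0,"tz": -0.015,"twist": 0,"claw": 0.032},
  {"tx": 0,"ty": 0,"tz": -0.02,"twist": 0,"claw": 0.032},
  {"tx": 0,"ty": 0,"tz": -0.03,"twist": 0,"claw": 0.032},
  {"tx": 0,"ty": 0,"tz": -0.03,"twist": 0,"claw": 0.032},
  {"tx": 0,"ty": 0,"tz": -0.02,"twist": 0,"claw": 0.032},
  {"tx": 0,"ty": 0,"tz": 0,"twist": 0,"claw": 0.032},
])

```text
t: 13.7
eef_pos: [0.5426, -0.1784, 0.2753]
eef_rot: [0.004, 0.656, 0.755, 0.001]
force: [1.2, -0.2, -0.5]
gripper_width: 0.032
finger_force: 0.0
```

>>> jog_arm([
  {"tx": 0.03,"ty": -0.02,"tz": 0,"twist": 0,"claw": 0.032},
  {"tx": 0.04,"ty": -0.02,"tz": 0,"twist": 0,"claw": 0.032},
  {"tx": 0.04,"ty": -0.02,"tz": 0,"twist": 0,"claw": 0.032},
  {"tx": 0.04,"ty": -0.02,"tz": 0,"twist": 0,"claw": 0.032},
  {"tx": 0.04,"ty": -0.02,"tz": 0,"twist": 0,"claw": 0.032},
  {"tx": 0.03,"ty": 0,"tz": 0,"twist": 0,"claw": 0.032},
  {"tx": 0,"ty": 0,"tz": 0,"twist": 0,"claw": 0.032},
])

```text
t: 14.4
eef_pos: [0.4096, 0.0287, 0.2694]
eef_rot: [-0.0, 0.654, 0.756, 0.0]
force: [0.4, -0.8, -0.1]
gripper_width: 0.0318
finger_force: 0.0
```

Run:
```python
from h import *
np.set_printoptions(precision=4,suppress=True)
st()
sd=shot('side','side4');a=sd['pixels'];b=shot('top','top4')['pixels']
cv2.imwrite('pics/crop6.png',np.hstack([cv2.resize(a[310:460,330:430],(400,600),interpolation=cv2.INTER_CUBIC),cv2.resize(b[180:300,410:490],(400,600),interpolation=cv2.INTER_CUBIC)]))
X=np.array([.990,.140,0]);Y=np.array([-.14,.99,0]);P=cloud(sd);Q=(P-[.5349,-.1758,0])@np.stack([X,Y,[0,0,1]],1)
m=(abs(Q[...,0])<.03)&(abs(Q[...,1])<.04)&(Q[...,2]>.12)&(a.max(-1)<60); print('tab n,zmax,mean',m.sum(),Q[m][:,2].max(),Q[m].mean(0))
for k in(-1,0):
  m=(abs(Q[...,0])<.006)&(abs(Q[...,1]-k*.008)<.006)&(Q[...,2]<.14)&(a.min(-1)>120); print('lip top z',m.sum(),np.median(Q[m][:,2]))
```

```text
t 14.4 p [0.4096 0.0287 0.2694] yawy 8.31 w 0.03178954747651372 F [ 0.41 -0.82 -0.14]
tab n,zmax,mean 195 0.1573496512254842 [ 0.0021 -0.0024  0.143 ]
lip top z 29 0.11007943926204623
lip top z 23 0.11049454381401348
```

View pics/crop6.png

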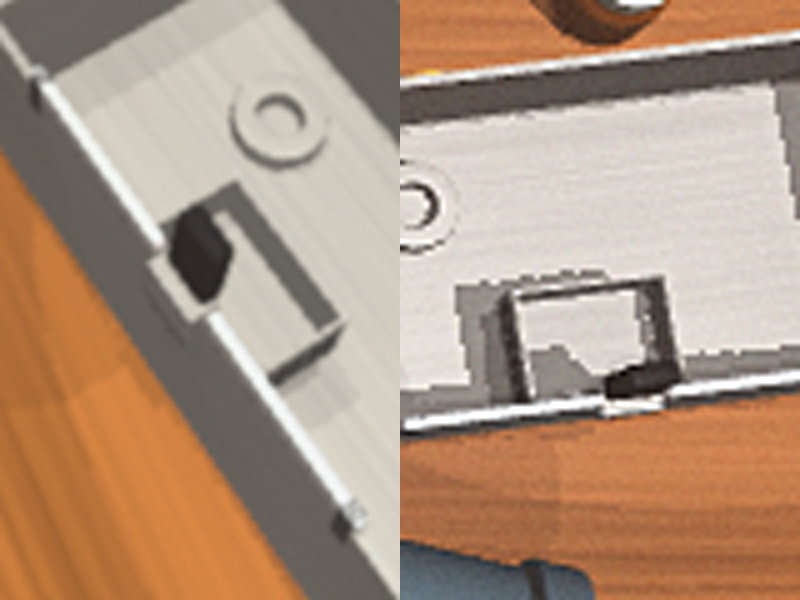

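The lip is in the gap between the two bar halves (side crop (185,285)). Its top is at about 108–110 mm, so it is seated, and the basket hangs upright and released.

```bash
python3 -c "from rig import ticket; print(ticket.job_done())"
```

```text
the job is handed in; nothing more can be done
None
```

The steel basket hangs by its lip in the bar's notch inside the tank, released and upright on the last camera check with its lip at seated height; the job is handed in, and no verdict came back.

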